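Catch the falling lid of the caliper case and let it down

TASK

Shut the wooden caliper case without gripping its lid: with a fingertip, tip the upright lid forward until it starts to sink by itself, catch it on the outside of a finger under its front lip well before it is down, and lower it on that finger until it is fully shut. Let the last few centimetres down slowly, taking a couple of seconds, so that the lid never drops onto the case; push it only lightly, pinch or lift nothing, and leave the caliper inside and the spinning top and sanding block beside the case where they are.

Things in the scene. Friction and masses are not known exactly. Their poses are not given: they have to be found in the camera images.
- case: Open light-wood case fixed to the bench, 135 (x, depth) x 250 (y, width) x 65 mm high without the lid, walls 8 mm. Origin at the centre of its underside; x from its front wall to its hinged back wall, y along its width, z up. It stands sideways: its front looks more or less to the robot's right, so the lid falls to the right. Place and yaw differ.
- lid_hinge (a point): Middle of the lid's hinge axis, on the back upper edge of the case: 67.5 mm behind the case's centre, 65 mm above the bench. The axis runs along the case's y and the axes are the case's.
- lid (a joint): Lid angle, rad: 0 shut, 1.57 upright, more = leaning back (stop 1.9). Lid about 0.38 kg. The hinge is stiff and damped: the lid starts and stays near upright (1.5 to 1.63); pushed back past 1.7 it leans to its stop; tipped below about 1.3 it sinks by itself, slowly at first (some 2 to 4 s from 1.25 down to 0.4), and uncaught it hits the case at 0.4 to 0.7 rad/s. About 2 N at the lip carries it.
- lip_edge (a point): Middle of the lip's end, on its underside (facing the case's front side while upright), 167 mm from the hinge axis. Lid: 9 mm board, 135 x 250 mm; lip: brown, 110 wide, 8 thick, juts 32 mm past the case's front wall at the middle, so a finger fits under it outside the case even when shut. Axes are the lid's: x from lip to hinge, z out of its outer face.
- caliper: Steel caliper, 73 x 210 x 13 mm, lying loose in the case on its floor (10 mm above the bench). Origin under its centre. Leave it.
- top: Small turned wooden spinning top, 36 mm wide, 52 mm high, standing loose behind the case's hinged side. Origin at the centre of its underside. Leave it.
- block: Brown sanding block, 52 x 68 x 24 mm, loose in front of the case, beside the place under the lip. Origin at the centre of its underside. Leave it.

How it is judged (in metres and radians):
On the way, in this order (a step that is already met when the one before it is completed fails the run):
1. the lid has been tipped forward (below 1.4 rad) (value of joint lid below 1.4 rad), for 0.1 s.
2. the falling lid is caught: it bears on the fingers and sinks slower than 0.32 rad/s, 0.1 to 0.6 rad open (contact force between the fingers and lid above 0.3 N and value of joint lid between 0.1 and 0.6 rad and velocity of joint lid above -0.32 rad/s), for 0.2 s.
At the end, for the whole second after the job is handed in: The lid is shut (within 0.03 rad, 5 mm at the lip), the caliper is within 20 mm and the spinning top and sanding block within 30 mm of where they were (value of joint lid below 0.03 rad and distance of caliper from where it was at the start of the episode below 0.02 m and distance of each of top, block from where it was at the start of the episode below 0.03 m); the robot touches nothing.
It fails at once if the lid drops: faster than 0.32 rad/s in its last 0.25 rad (about 4 cm at the lip) (value of joint lid below 0.25 rad and velocity of joint lid below -0.32 rad/s).
It fails at once if the lid is gripped or forced: more than 20 N between fingers and lid (contact force between the fingers and lid above 20 N).
It fails at once if the caliper, spinning top or sanding block is lifted or pushed away (distance of caliper from where it was at the start of the episode above 0.02 m or distance of any of top, block from where it was at the start of the episode above 0.03 m).
It also fails if it takes over 61 s, if anything falls off the work surface, if the arm or the gripper's body presses on something with over 40 N, if the wrist force passes 120 N, or if a joint passes its speed limit or range.

ROBOT

A 6-joint arm with a two-finger parallel gripper is mounted at the origin on a cart in front of the work surface, level with it; the furniture and walls round the work are solid. World frame = base frame: x ahead of the robot, y to its left, z up, the work surface at z = 0. Lengths are in m, angles in degrees, forces in N, time in s.
With the tool pointing down it reaches from about 0.4 to 0.825 m from the base axis. Payload 7 kg.
Tool frame: the origin (TCP) lies between the finger pads; the fingertips stand ctrl.nose_length ahead of it and the grasp point (between the pads) lies 2 mm behind it (ctrl.nose_length is the distance from the TCP to the fingertips, in m); z points along the fingers, y is the line along which they close (so a half turn about z gives the same grasp; the last joint's range is limited). The gripper opens to 88 mm and grips with 3 to 60 N. Pads are 19 mm wide; open, the fingers measure 130 mm over their backs; the gripper's body (78 mm by 193 mm) begins 47 mm behind the grasp point.
Start: joints at [93.799, 20.546, 0.682, 0, -70.136, -16.507], TCP at [0.149, 0.658, 0.244] pointing down, gripper open.
Joint ranges: [-176.03, 176.03], [-82.01, 121.73], [-58.28, 71.71], [-173.87, 95.51], [-174.79, -0.11], [-173.66, 173.66]. Speed limits (degrees/s): [136.94, 136.94, 172.46, 180, 180, 180].

INTERFACE

Orientations are given as [roll, pitch, yaw] about the fixed x, y, z axes, in that order (R = Rz(yaw) Ry(pitch) Rx(roll)).
In Python, from plant import ctrl gives the robot as it stands.
- The arm moves only by the tool apply_moves, never from a script. Its argument "commands" is a list of rows, each a list of 3 entries, a list of its own where there are three numbers: the shift along the world's x, y, z in cm, then the turn about the world's z in rad, then the closure, from 0 (fully open) to 1 (shut). In form: [[[x, y, z], turn, jaw], ...]. A call has 1 to 20 rows; each row is the pose to reach, as a shift and turn from the pose commanded when the call began; what a row does not reach only later rows make up. A row lasts 1/12 s, in which the tool goes at most 41.7 mm and 7.16 degrees, less where a joint would pass 70% of its speed; a pose out of reach is approached as far as the arm can. A call with a gripper value outside its range is refused whole. The fingers move at their own pace and stop on an object; the grip force is fixed at half the most. Time passes only in rows, so rows that repeat a pose let the fingers close. It gives the time, the measured TCP pose, the force, the opening and the grip force at its end, in the units of the state.
- ctrl.get_obs(): the state, without advancing time (a new reading comes with each control period).
- ctrl.snapshot(name): name is "side" or "top" or "wrist"; returns a dict with "img" (400x640x3 uint8, red, green, blue), "fx", "fy", "cx", "cy" (pixels), "T" (4x4, takes a point from camera to world coordinates). Camera axes: x right, y up, looking along -z (the intrinsics and any distortion apply to the point x, -y, -z); pixel columns grow to the right and rows downward; lengths in m; the calibration is good to about 2 mm. The wrist camera is an equidistant fisheye: a pixel r from the principal point sees the ray r / f radians off the axis. A picture is of the moment at which its call begins. There is no depth.
- ctrl.close_job(): hands the job in; it is judged then, once.
Trained networks look in a picture, given as the dict that the camera call returned (one of the last four; its "shot" number tells which), for a name from the list of things; names that differ only in an ending like _2 or _b are one class to them, and where a whole thing is asked for, a point or a joint stands for the part that bears it (a point fixed in the world has none). Each returns a list of dicts, best first, with "score" (0 to 1); they miss things now and then, are a little off and sometimes report something else, mostly with a low value. They report only what shows in the picture. A call takes as long as a camera call.
- ctrl.search_frame(picture, target): "at" ([column, row] in pixels, amid what is visible of it).
- ctrl.spot_point(picture, target): "at" ([column, row] in pixels: a listed point, or the origin of a listed thing).
The state is a dict: "clock": time; "joint_pos": joint angles; "qvel": joint speeds; "tau": joint torques, N m; "tool_pos": TCP position; "orientation": TCP orientation; "force": force on the tool from outside, world axes, zero at the start; "moment": the same for the moment, N m; "opening": finger opening in m; "gripper_force": force on a finger pad.
Only numpy, scipy, OpenCV 4.12 (cv2) and the standard library are available. Lean on these libraries where they do the work, as an engineer would, in place of code of your own. Each camera call takes 0.05 s, during which the arm holds its last target. There are 200 camera calls.

## Working session

There is one attempt and no reset: what is moved stays moved. The work goes in short steps, Python scripts to look and compute and a tool call to move; the robot and the scene stay as the last step left them, time stands still between calls to the robot, and variables do not carry over. Pictures are saved under pics/ and viewed, at most 10 in all, crops included, and the job is handed in when it is done.

Besides the shell and the picture viewer there is one more tool, called after "Request:" by a JSON object that holds its "op" and its "data", one argument or row to a line. apply_moves: Moves the arm, as the interface text tells. Its arguments: {"type":"object","properties":{"commands":{"type":"array"}},"required":["commands"]}

```bash
mkdir -p pics
cat > h.py <<'E'
import numpy as np, cv2
from plant import ctrl
def snap(n,f=None):
    s=ctrl.snapshot(n)
    if f: cv2.imwrite('pics/'+f,s['img'][:,:,::-1])
    return s
def ray(s,p):
    u=(p[0]-s['cx'])/s['fx'];v=(p[1]-s['cy'])/s['fy']
    d=np.array([u,-v,-1.]);T=np.array(s['T']);return T[:3,3],T[:3,:3]@d/np.linalg.norm(d)
def onz(s,p,z):
    o,d=ray(s,p);return o+d*(z-o[2])/d[2]
def tri(a,pa,b,pb):
    o1,d1=ray(a,pa);o2,d2=ray(b,pb)
    t=np.linalg.lstsq(np.c_[d1,-d2],o2-o1,rcond=None)[0]
    return (o1+d1*t[0]+o2+d2*t[1])/2,np.linalg.norm(o1+d1*t[0]-o2-d2*t[1])
def proj(s,P):
    T=np.array(s['T']);c=T[:3,:3].T@(np.array(P)-T[:3,3]);return [s['cx']+s['fx']*c[0]/-c[2],s['cy']-s['fy']*c[1]/-c[2]]
E
python3 - <<'E'
from h import *
np.set_printoptions(precision=4,suppress=True)
print(ctrl.nose_length,ctrl.get_obs())
S={n:snap(n,n+'0.png') for n in('side','top')}
for n,s in S.items():
    print(n,s['fx'],s['cx'],s['cy'],np.array(s['T']), [k for k in s])
R={}
for t in['case','lid_hinge','lip_edge','caliper','top','block']:
    for n,s in S.items():
        r=ctrl.spot_point(s,t)[:2];print(t,n,[(np.round(x['at'],1),round(x['score'],2)) for x in r])
        if r:R[t,n]=r[0]['at']
    if (t,'side')in R and (t,'top') in R:print(tri(S['side'],R[t,'side'],S['top'],R[t,'top']))
    z={'case':0,'top':0,'block':0,'caliper':.01,'lid_hinge':.065}.get(t)
    if z is not None:print([onz(S[n],R[t,n],z) for n in S if (t,n) in R])
cv2.imwrite('pics/w0.png',ctrl.snapshot('wrist')['img'][:,:,::-1])
E
```

```text
0.017 {'clock': 0.0, 'joint_pos': array([ 93.7994,  20.5924,   0.6349,  -0.0191, -70.1347, -16.5078]), 'qvel': array([-0.0376,  0.0019, -0.0704,  0.0192,  0.0095, -0.101 ]), 'tau': array([  0.0031, -58.2729,  29.3054,   6.9969,   0.0071,  -0.0002]), 'tool_pos': array([0.1484, 0.658 , 0.2426]), 'orientation': array([179.9064,  -0.009 , -12.7149]), 'force': array([ 0.1375,  0.6687, -0.7573]), 'moment': array([ 0.0233, -0.0066,  0.0066]), 'gripper_force': 0.0, 'opening': 0.08757149527835327}
side 448.7690722935912 317.9066016342786 200.20288977267145 [[-0.9434  0.2861 -0.1676  0.3364]
 [-0.3314 -0.8281  0.4521  0.537 ]
 [-0.0095  0.4821  0.8761  0.8848]
 [ 0.      0.      0.      1.    ]] ['img', 'fx', 'fy', 'cx', 'cy', 'T', 'shot']
top 490.0618405247253 308.7780843568876 199.52698867769735 [[ 0.0097  0.9853 -0.1706  0.327 ]
 [-0.9999  0.0112  0.0082  0.1246]
 [ 0.01    0.1705  0.9853  1.0756]
 [ 0.      0.      0.      1.    ]] ['img', 'fx', 'fy', 'cx', 'cy', 'T', 'shot']
case side [(array([303.8, 200. ]), 0.69)]
case top [(array([319.1, 187.6]), 0.71)]
(array([0.5371, 0.0928, 0.0052])
[... 490 characters left out ...]

caliper side [(array([303.9, 198.2]), 0.62), (array([303.5, 197.7]), 0.22)]
caliper top [(array([321.6, 187.6]), 0.85)]
(array([0.5384, 0.0872, 0.0028]), np.float64(0.0033936108735771048))
[array([0.535, 0.091, 0.01 ]), array([0.5387, 0.0875, 0.01  ])]
top side [(array([270.6, 255.7]), 0.55)]
top top [(array([251.6, 177.3]), 0.72)]
(array([0.5564, 0.2428, 0.0112]), np.float64(0.0068077113387749804))
[array([0.5557, 0.239 , 0.    ]), array([0.5624, 0.2443, 0.    ])]
block side [(array([381.8, 184.7]), 0.95)]
block top [(array([364.1, 259.4]), 0.88)]
(array([ 0.3814, -0.0067, -0.0017]), np.float64(0.0011431092770836989))
[array([ 0.3808, -0.0056,  0.    ]), array([ 0.3819, -0.0065,  0.    ])]
```

View pics/side0.png

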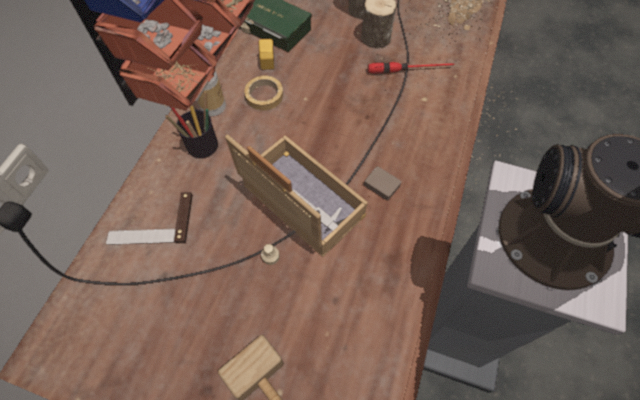

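View pics/top0.png

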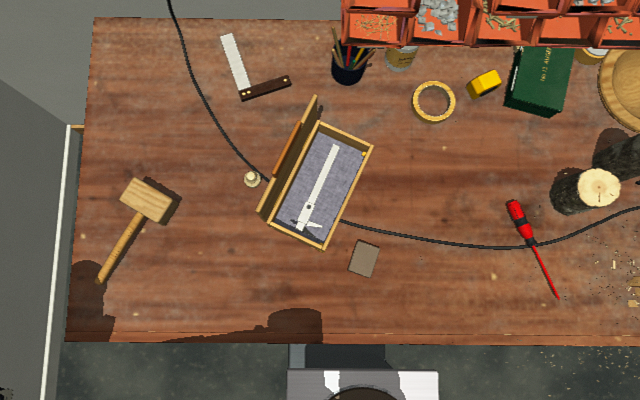

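The side view shows the case with its lid upright, the top behind it at (270,255) and the block in front at (382,183). In the top view the case spans about (275,222) to (372,147), with the spinning top at (252,178) and the block at (364,259). I'll zoom in to get precise corners.

Run:
```python
import cv2,numpy as np
t=cv2.imread('pics/top0.png');s=cv2.imread('pics/side0.png');w=cv2.imread('pics/w0.png')
a=cv2.resize(t[90:255,240:390],None,fx=2.66,fy=2.66*1,interpolation=3)
b=cv2.resize(s[125:290,222:372],None,fx=2.66,fy=2.66,interpolation=3)
cv2.imwrite('pics/z0.png',np.hstack([a,b]));print(a.shape)
```

```text
(439, 399, 3)
```

View pics/z0.png

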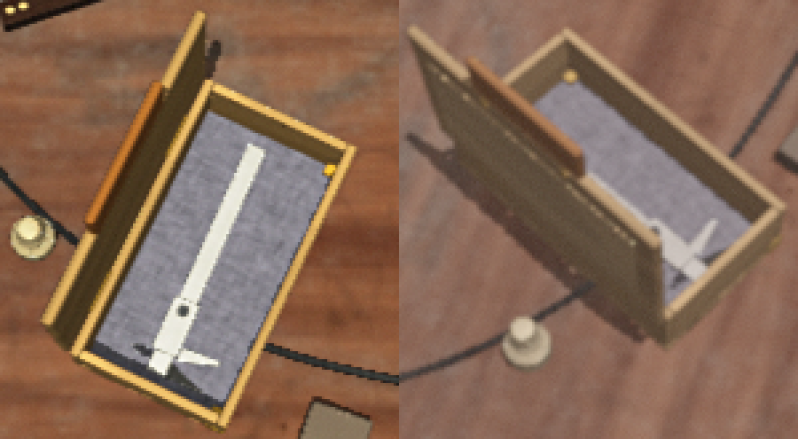

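View pics/w0.png

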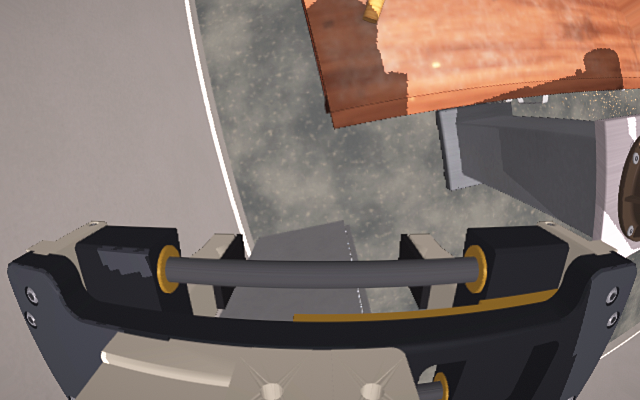

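Run:
```python
from h import *
from scipy.optimize import least_squares
np.set_printoptions(precision=4,suppress=True)
S={n:snap(n) for n in('side','top')}
# case coords: x front(-)->back(+), yaw psi; y = left of x
obs=[('top',(373.5,145.6),(-1,-1)),('top',(324.2,250.5),(-1,1)),('top',(318.2,120.8),(1,-1)),('side',(366.4,202.8),(-1,1)),('side',(285.2,136.7),(-1,-1))]
def W(p,q):
    c,s=np.cos(p[2]),np.sin(p[2]);return np.array([p[0]+c*q[0]-s*q[1],p[1]+s*q[0]+c*q[1],q[2]])
best=None
def f(p,sg):
    return np.concatenate([np.array(proj(S[n],W(p,(.0675*a,.125*b*sg,.065))))-u for n,u,(a,b) in obs])
for sg in(1,-1):
    r=least_squares(f,[.538,.09,1.1],args=(sg,));print(sg,r.cost,r.x,np.degrees(r.x[2]),r.fun)
    if best is None or r.cost<best.cost:best=r
p=best.x
for t,q in dict(hinge=(.0675,0,.065),lip_shut=(-.0995,0,.065),lip_up=(.0675,0,.232)).items():
    print(t,W(p,q),[proj(S[n],W(p,q)) for n in S])
print('front dir',-np.cos(p[2]),-np.sin(p[2]))
```

```text
1 5.678917099933632 [0.536  0.0929 1.128 ] 64.62840172771831 [ 0.3358  0.2304 -0.9785  0.9009 -1.2632 -1.6089  1.0949 -0.3117 -0.1786
 -1.9776]
-1 4641.652785139069 [ 0.5156  0.0092 -1.5508] -88.85517698242788 [-46.8257  -9.016    4.4882   3.3233  71.3912  15.345    4.8471  -4.1262
 -25.3157  31.0582]
hinge [0.5649 0.1538 0.065 ] [[np.float64(278.8956390623001), np.float64(206.25928994907832)], [np.float64(291.24521877552905), np.float64(170.01418326168198)]]
lip_shut [0.4933 0.003  0.065 ] [[np.float64(334.61219319824977), np.float64(158.3546083015554)], [np.float64(362.8539194781504), np.float64(204.21253130596295)]]
lip_up [0.5649 0.1538 0.232 ] [[np.float64(270.70172914987796), np.float64(161.2731034531007)], [np.float64(288.87630580834843), np.float64(148.43382005389435)]]
front dir -0.4284872941094287 -0.9035478065862259
```

Pose found: hinge at (0.565, 0.154), case yaw 64.6°, front direction (-0.428, -0.904). First I'll move behind the lid, with the fingers shut and tool x across the hinge (yaw -115.4).

Request:
{"op": "apply_moves", "data": {
  "commands": [
    [[3,-3,1],-0.12,1],
    [[6,-6,2],-0.24,1],
    [[9,-9,2],-0.36,1],
    [[12,-12,2],-0.48,1],
    [[14.5,-15,2],-0.6,1],
    [[17,-18,2],-0.72,1],
    [[20,-21,2],-0.84,1],
    [[22.5,-24,2],-0.96,1],
    [[25,-26.5,2],-1.08,1],
    [[27.5,-29,2],-1.2,1],
    [[30,-31.5,2],-1.32,1],
    [[32.5,-34,2],-1.44,1],
    [[35,-36.5,2],-1.56,1],
    [[37.5,-39,2],-1.68,1],
    [[40,-41.5,2],-1.79,1],
    [[42,-44,1],-1.79,1],
    [[43.8,-45.2,0],-1.79,1],
    [[43.8,-45.2,-1],-1.79,1],
    [[43.8,-45.2,-2],-1.79,1],
    [[43.8,-45.2,-2],-1.79,1]
  ]
}}

```text
clock: 2.52
tool_pos: [0.5853, 0.2059, 0.221]
orientation: [179.9, -0.2, -115.3]
force: [-0.9, 0.2, -0.9]
opening: 0.0005
gripper_force: 0.0
```

Run:
```python
from h import *
S={n:snap(n,n+'1.png') for n in('side','top')}
o=ctrl.get_obs();print(o['clock'],o['tool_pos'],o['orientation'],o['force'],o['opening'])
for n in S:print(ctrl.spot_point(S[n],'lip_edge')[:2])
a=cv2.imread('pics/side1.png')[100:280,180:400];b=cv2.imread('pics/top1.png')[70:250,210:370]
cv2.imwrite('pics/z1.png',np.hstack([cv2.resize(a,None,fx=2.1,fy=2.1),cv2.resize(b,None,fx=2.1,fy=2.1)]))
```

```text
2.6167 [0.58594861 0.20690207 0.2234712 ] [ 1.79987866e+02 -3.75423877e-02 -1.15211371e+02] [ 0.03437921 -0.01575421 -0.56656342] 0.00043842252550130127
[]
[{'at': [289.2, 147.0], 'score': 0.6}]
```

View pics/z1.png

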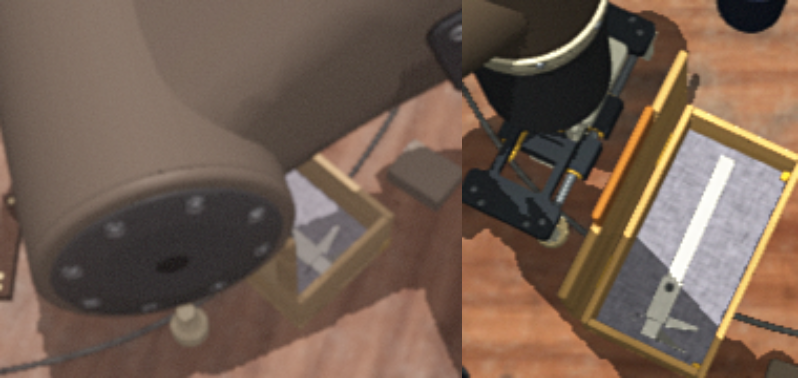

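Request:
{"op": "apply_moves", "data": {
  "commands": [
    [[-0.43,-0.9,0],0,1],
    [[-0.86,-1.8,0],0,1],
    [[-1.2,-2.5,0],0,1],
    [[-1.37,-2.9,0],0,1],
    [[-1.54,-3.25,0],0,1],
    [[-1.71,-3.6,0],0,1],
    [[-1.88,-3.97,0],0,1],
    [[-2.05,-4.33,0],0,1],
    [[-2.22,-4.7,0],0,1],
    [[-2.4,-5.05,0],0,1],
    [[-2.57,-5.4,0],0,1],
    [[-2.57,-5.4,0],0,1]
  ]
}}

```text
clock: 3.72
tool_pos: [0.5602, 0.1516, 0.2234]
orientation: [180.0, -0.0, -115.3]
force: [-0.1, 0.4, 0.4]
opening: 0.0002
gripper_force: 0.0
```

```bash
cat > ang.py <<'E'
from h import *
H=np.array([.5649,.1538,.065]);F=np.array([-.4285,-.9035,0])
def ang(n='top',f=None):
    s=snap(n,f);r=ctrl.spot_point(s,'lip_edge')
    o=ctrl.get_obs();d=o['tool_pos']-H
    print('t %.2f'%o['clock'],o['tool_pos'].round(4),'fwd %.4f lat %.4f'%(d@F,d@[-.9035,.4285,0]),'F',o['force'].round(1),'Ffwd %.2f'%(o['force']@F))
    for x in r[:2]:
        # best angle whose projected lip edge is nearest
        a=np.linspace(0,1.8,361);P=np.array([proj(s,H+.167*(np.cos(t)*F+np.array([0,0,np.sin(t)]))) for t in a])
        e=np.hypot(*(P-x['at']).T);i=e.argmin();print(n,np.round(x['at'],1),round(x['score'],2),'ang %.2f err %.1f'%(a[i],e[i]))
if __name__=='__main__':
    import sys
    for n in sys.argv[1].split(','): ang(n,sys.argv[2] if len(sys.argv)>2 else None)
E
python3 ang.py top
```

```text
t 3.82 [0.5605 0.1521 0.2234] fwd 0.0034 lat 0.0032 F [-0.6 -0.3 -0.7] Ffwd 0.51
```

Request:
{"op": "apply_moves", "data": {
  "commands": [
    [[-0.17,-0.36,0],0,1],
    [[-0.34,-0.72,0],0,1],
    [[-0.51,-1.08,0],0,1],
    [[-0.69,-1.45,0],0,1],
    [[-0.86,-1.8,0],0,1],
    [[-0.95,-2.0,0],0,1]
  ]
}}

```text
clock: 4.32
tool_pos: [0.551, 0.1318, 0.2237]
orientation: [180.0, -0.0, -115.3]
force: [0.4, 1.4, -0.8]
opening: 0.0005
gripper_force: 0.2
```

```bash
python3 ang.py top top2.png; python3 -c "
import cv2;cv2.imwrite('pics/z2.png',cv2.resize(cv2.imread('pics/top2.png')[70:270,210:410],None,fx=3,fy=3))"
```

```text
t 4.42 [0.551  0.1319 0.2237] fwd 0.0258 lat 0.0032 F [ 0.3 -0.3 -0.4] Ffwd 0.12
```

View pics/z2.png

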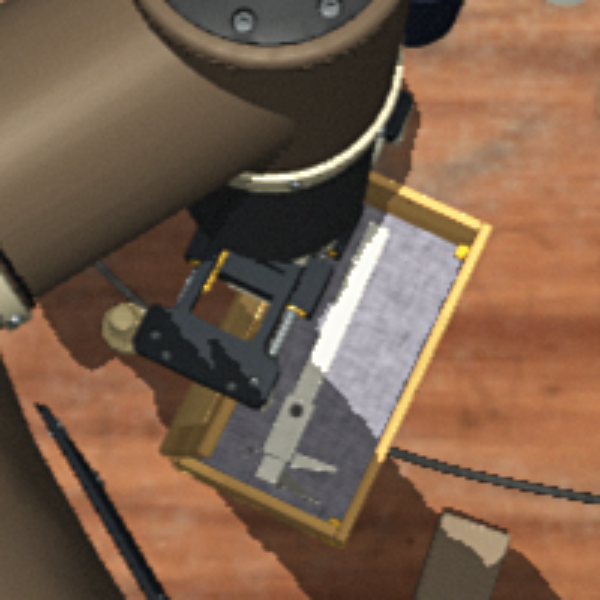

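The lid is tipped to about 1.27 rad, with the finger on its outer face. I'll push it a bit further, then lift clear.

Request:
{"op": "apply_moves", "data": {
  "commands": [
    [[-0.17,-0.36,0],0,1],
    [[-0.34,-0.72,0],0,1],
    [[-0.51,-1.08,0],0,1],
    [[-0.51,-1.08,2],0,1],
    [[-0.51,-1.08,5],0,1]
  ]
}}

```text
clock: 4.83
tool_pos: [0.5443, 0.1205, 0.2713]
orientation: [179.8, -0.3, -115.3]
force: [0.5, 0.2, -0.5]
opening: 0.0005
gripper_force: 0.0
```

```bash
python3 ang.py top,side
```

```text
t 4.93 [0.5482 0.1218 0.2783] fwd 0.0361 lat 0.0014 F [ 0.4  0.2 -0. ] Ffwd -0.36
t 5.03 [0.5463 0.1216 0.2744] fwd 0.0371 lat 0.0030 F [-0.8 -0.  -1.1] Ffwd 0.35
side [296.7 142.7] 0.55 ang 1.18 err 1.6
```

Request:
{"op": "apply_moves", "data": {
  "commands": [
    [[-1.7,-3.6,0],0,1],
    [[-3.4,-7.2,0],0,1],
    [[-5.1,-10.8,0],0,1],
    [[-7,-14.7,0],0,1],
    [[-7,-14.7,-3.5],0,1],
    [[-7,-14.7,-7],0,1]
  ]
}}

```text
clock: 5.53
tool_pos: [0.4758, -0.0271, 0.2041]
orientation: [-179.8, 0.2, -115.4]
force: [1.2, 0.7, -0.9]
opening: 0.0004
gripper_force: 0.0
```

```bash
python3 ang.py side,top
```

```text
t 5.63 [ 0.4719 -0.0268  0.1986] fwd 0.2030 lat 0.0066 F [-0.  -0.2 -0. ] Ffwd 0.23
side [302.5 141.9] 0.6 ang 1.09 err 0.2
t 5.73 [ 0.476  -0.0257  0.2036] fwd 0.2003 lat 0.0035 F [0.4 0.4 0.7] Ffwd -0.52
```

Request:
{"op": "apply_moves", "data": {
  "commands": [
    [[0,0,-3],0,1],
    [[0,0,-6],0,1],
    [[0,0,-6.7],0,1],
    [[0,0,-6.7],0,1],
    [[0,0,-6.7],0,1],
    [[0,0,-6.7],0,1]
  ]
}}

```text
clock: 6.23
tool_pos: [0.4778, -0.0249, 0.1386]
orientation: [-179.9, 0.1, -115.2]
force: [-0.1, 0.5, -0.3]
opening: 0.0005
gripper_force: 0.0
```

```bash
python3 ang.py side,top
```

```text
t 6.33 [ 0.4774 -0.025   0.1383] fwd 0.1990 lat 0.0025 F [-0.1 -0.   0.1] Ffwd 0.06
side [309.5 137.8] 0.88 ang 0.96 err 2.1
t 6.43 [ 0.4769 -0.0251  0.1377] fwd 0.1994 lat 0.0029 F [ 0.1  1.  -0.5] Ffwd -0.98
```

Request:
{"op": "apply_moves", "data": {
  "commands": [
    [[0,0,0],0,1],
    [[0,0,0],0,1],
    [[0.2,0.4,0],0,1],
    [[0.4,0.9,0],0,1],
    [[0.6,1.4,0],0,1],
    [[0.8,1.7,0],0,1],
    [[0.8,1.7,0],0,1]
  ]
}}

```text
clock: 7.02
tool_pos: [0.4848, -0.0076, 0.1365]
orientation: [-180.0, 0.0, -115.2]
force: [-0.4, 0.2, -0.6]
opening: 0.0005
gripper_force: 0.0
```

```bash
python3 ang.py side
```

```text
t 7.12 [ 0.4842 -0.0081  0.1364] fwd 0.1808 lat 0.0035 F [ 0.7 -0.4  1.1] Ffwd 0.05
side [319.6 137.5] 0.7 ang 0.76 err 1.5
```

Request:
{"op": "apply_moves", "data": {
  "commands": [
    [[0,0,0],0,1],
    [[0,0,0],0,1],
    [[0,0,0],0,1],
    [[0.3,0.6,0],0,1],
    [[0.6,1.2,0],0,1],
    [[0.8,1.7,0],0,1],
    [[1.0,2.1,0],0,1],
    [[1.0,2.1,0],0,1]
  ]
}}

```text
clock: 7.78
tool_pos: [0.4944, 0.0132, 0.1364]
orientation: [180.0, -0.0, -115.2]
force: [-0.2, -0.3, -1.7]
opening: 0.0006
gripper_force: 0.4
```

```bash
python3 ang.py side
```

```text
t 7.88 [0.494  0.0128 0.1363] fwd 0.1577 lat 0.0036 F [-0.3 -1.  -1.5] Ffwd 1.01
side [327.  140.6] 0.58 ang 0.56 err 0.4
```

Request:
{"op": "apply_moves", "data": {
  "commands": [
    [[0,0,0],0,1],
    [[0,0,0],0,1],
    [[0,0,0],0,1]
  ]
}}

```text
clock: 8.13
tool_pos: [0.494, 0.0125, 0.1365]
orientation: [180.0, -0.0, -115.3]
force: [-1.0, -1.2, -1.2]
opening: 0.0007
gripper_force: 0.5
```

```bash
python3 ang.py side; python3 ang.py side s3.png;python3 -c "
import cv2;cv2.imwrite('pics/z3.png',cv2.resize(cv2.imread('pics/s3.png')[70:270,220:420],None,fx=3,fy=3))"
```

```text
t 8.23 [0.494  0.0125 0.1365] fwd 0.1581 lat 0.0035 F [ 0.4 -0.4 -0.8] Ffwd 0.18
side [330.4 141. ] 0.9 ang 0.48 err 2.0
t 8.33 [0.494  0.0125 0.1365] fwd 0.1580 lat 0.0035 F [-0.7 -0.4 -0.4] Ffwd 0.68
side [327.4 141.4] 0.78 ang 0.54 err 0.1
```

View pics/z3.png

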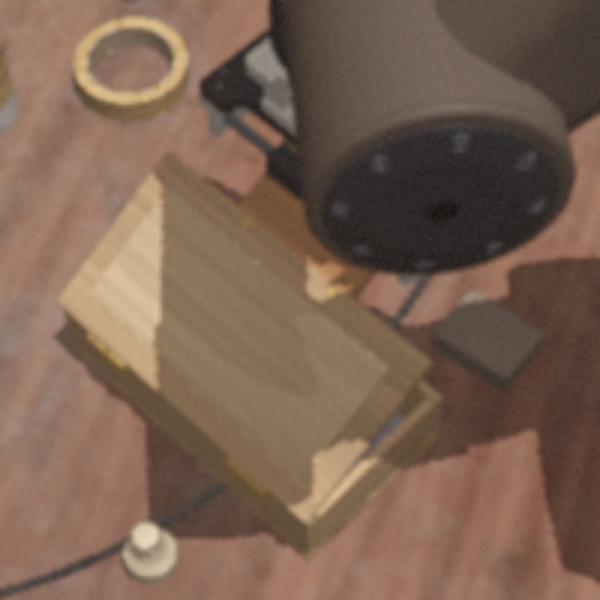

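The finger is holding the lid at about 0.5 rad: the lip lies against the fingers and the lid has stopped. Next I'll lower it along its arc in small steps.

Request:
{"op": "apply_moves", "data": {
  "commands": [
    [[-0.05,-0.1,-0.25],0,1],
    [[-0.11,-0.22,-0.5],0,1],
    [[-0.17,-0.35,-0.8],0,1],
    [[-0.23,-0.48,-1.1],0,1],
    [[-0.29,-0.61,-1.4],0,1],
    [[-0.35,-0.74,-1.65],0,1],
    [[-0.4,-0.85,-1.9],0,1],
    [[-0.4,-0.85,-1.9],0,1]
  ]
}}

```text
clock: 9.0
tool_pos: [0.4899, 0.004, 0.1169]
orientation: [180.0, -0.0, -115.3]
force: [-0.3, -1.0, -0.4]
opening: -0.0001
gripper_force: 0.7
```

```bash
python3 ang.py side,side,side
```

```text
t 9.10 [0.49   0.0041 0.1174] fwd 0.1674 lat 0.0035 F [-0.2 -2.3 -1. ] Ffwd 2.16
side [332.9 142.8] 0.97 ang 0.40 err 2.5
t 9.20 [0.4901 0.0041 0.1175] fwd 0.1673 lat 0.0035 F [-0.2 -1.5 -1.3] Ffwd 1.42
side [330.5 143.4] 0.74 ang 0.43 err 0.3
t 9.30 [0.4901 0.0041 0.1176] fwd 0.1673 lat 0.0035 F [-1.9 -0.7 -0.7] Ffwd 1.48
side [331.9 145.5] 0.9 ang 0.35 err 0.1
```

Request:
{"op": "apply_moves", "data": {
  "commands": [
    [[-0.04,-0.08,-0.2],0,1],
    [[-0.07,-0.15,-0.4],0,1],
    [[-0.1,-0.21,-0.6],0,1],
    [[-0.13,-0.27,-0.8],0,1],
    [[-0.16,-0.33,-1.0],0,1],
    [[-0.18,-0.39,-1.2],0,1],
    [[-0.21,-0.45,-1.45],0,1],
    [[-0.24,-0.5,-1.7],0,1],
    [[-0.24,-0.5,-1.7],0,1]
  ]
}}

```text
clock: 10.05
tool_pos: [0.4875, -0.0011, 0.1]
orientation: [180.0, -0.0, -115.3]
force: [-1.3, -0.7, -1.4]
opening: 0.0004
gripper_force: 1.0
```

```bash
python3 ang.py side,side,side
```

```text
t 10.15 [ 0.4876 -0.001   0.1003] fwd 0.1730 lat 0.0035 F [-2.4 -2.4 -1. ] Ffwd 3.22
side [336.2 143.9] 0.58 ang 0.33 err 4.6
side [382.4 186.8] 0.41 ang 0.00 err 55.6
t 10.25 [ 0.4877 -0.0009  0.1005] fwd 0.1729 lat 0.0035 F [-0.9 -2.6 -1.5] Ffwd 2.74
side [332.1 149.4] 0.67 ang 0.24 err 1.4
t 10.35 [ 0.4877 -0.0009  0.1006] fwd 0.1729 lat 0.0035 F [-1.6 -2.4 -1.1] Ffwd 2.82
side [333.7 146.5] 0.96 ang 0.30 err 1.2
```

Request:
{"op": "apply_moves", "data": {
  "commands": [
    [[-0.02,-0.03,-0.15],0,1],
    [[-0.03,-0.06,-0.3],0,1],
    [[-0.05,-0.1,-0.45],0,1],
    [[-0.07,-0.14,-0.6],0,1],
    [[-0.08,-0.17,-0.75],0,1],
    [[-0.1,-0.2,-0.9],0,1],
    [[-0.11,-0.23,-1.05],0,1],
    [[-0.11,-0.23,-1.1],0,1]
  ]
}}

```text
clock: 11.02
tool_pos: [0.4866, -0.0032, 0.0893]
orientation: [180.0, -0.0, -115.3]
force: [-2.7, -2.6, -0.7]
opening: 0.0003
gripper_force: 1.5
```

```bash
python3 ang.py side,side,side
```

```text
t 11.12 [ 0.4866 -0.0033  0.0894] fwd 0.1755 lat 0.0035 F [-1.3 -1.8 -1.3] Ffwd 2.19
side [334.2 149.7] 0.88 ang 0.22 err 0.5
t 11.22 [ 0.4866 -0.0032  0.0895] fwd 0.1754 lat 0.0035 F [-1.3 -3.1 -1.8] Ffwd 3.35
side [332.7 146.5] 0.79 ang 0.32 err 0.3
t 11.32 [ 0.4866 -0.0032  0.0895] fwd 0.1754 lat 0.0034 F [-1.6 -2.2 -1.7] Ffwd 2.68
side [336.9 149.7] 0.55 ang 0.20 err 3.1
```

Request:
{"op": "apply_moves", "data": {
  "commands": [
    [[-0.01,-0.02,-0.16],0,1],
    [[-0.02,-0.04,-0.32],0,1],
    [[-0.03,-0.06,-0.48],0,1],
    [[-0.04,-0.08,-0.64],0,1],
    [[-0.05,-0.1,-0.8],0,1],
    [[-0.06,-0.12,-0.96],0,1],
    [[-0.07,-0.14,-1.12],0,1],
    [[-0.07,-0.15,-1.3],0,1]
  ]
}}

```text
clock: 11.98
tool_pos: [0.4857, -0.005, 0.0763]
orientation: [180.0, -0.0, -115.3]
force: [-2.2, -5.3, -0.2]
opening: 0.0004
gripper_force: 3.0
```

```bash
python3 ang.py side,side,side
```

```text
t 12.08 [ 0.4857 -0.005   0.0761] fwd 0.1774 lat 0.0035 F [-1.2 -4.3 -2. ] Ffwd 4.42
side [332.4 149.6] 0.76 ang 0.24 err 1.2
t 12.18 [ 0.4857 -0.005   0.0762] fwd 0.1774 lat 0.0035 F [-2.  -4.9 -2. ] Ffwd 5.27
side [335.7 149.6] 0.92 ang 0.21 err 2.0
t 12.28 [ 0.4857 -0.005   0.0762] fwd 0.1774 lat 0.0035 F [-1.8 -4.8 -1.2] Ffwd 5.08
side [335.9 153. ] 0.91 ang 0.12 err 1.5
```

Request:
{"op": "apply_moves", "data": {
  "commands": [
    [[-0.01,-0.02,-0.16],0,1],
    [[-0.02,-0.04,-0.32],0,1],
    [[-0.03,-0.06,-0.48],0,1],
    [[-0.04,-0.08,-0.64],0,1],
    [[-0.05,-0.09,-0.8],0,1],
    [[-0.05,-0.1,-0.96],0,1],
    [[-0.06,-0.11,-1.12],0,1],
    [[-0.06,-0.12,-1.3],0,1]
  ]
}}

```text
clock: 12.95
tool_pos: [0.4853, -0.0059, 0.0633]
orientation: [180.0, -0.0, -115.3]
force: [-2.2, -4.5, -1.3]
opening: 0.0003
gripper_force: 2.4
```

```bash
python3 ang.py side,side,side
```

```text
t 13.05 [ 0.4853 -0.006   0.0632] fwd 0.1785 lat 0.0035 F [-1.9 -4.1 -2.5] Ffwd 4.50
side [335.  158.1] 0.9 ang 0.01 err 0.4
t 13.15 [ 0.4853 -0.0059  0.0634] fwd 0.1785 lat 0.0035 F [-1.8 -5.  -1.5] Ffwd 5.28
side [333.7 155.3] 0.72 ang 0.07 err 0.9
t 13.25 [ 0.4853 -0.0059  0.0635] fwd 0.1784 lat 0.0035 F [-1.2 -5.  -0.9] Ffwd 4.98
side [332.5 156.6] 0.7 ang 0.04 err 2.1
```

Request:
{"op": "apply_moves", "data": {
  "commands": [
    [[0,-0.01,-0.15],0,1],
    [[-0.01,-0.02,-0.3],0,1],
    [[-0.01,-0.03,-0.45],0,1],
    [[-0.02,-0.03,-0.6],0,1],
    [[-0.02,-0.04,-0.75],0,1],
    [[-0.02,-0.04,-0.9],0,1],
    [[-0.02,-0.04,-1.05],0,1],
    [[-0.02,-0.04,-1.2],0,1]
  ]
}}

```text
clock: 13.92
tool_pos: [0.4857, -0.0063, 0.052]
orientation: [-180.0, 0.0, -115.2]
force: [-2.3, -6.4, 4.3]
opening: 0.0009
gripper_force: 3.2
```

```bash
python3 ang.py side,side,side
```

```text
t 14.02 [ 0.4856 -0.0063  0.0518] fwd 0.1786 lat 0.0030 F [-0.6 -5.7  0. ] Ffwd 5.42
side [335.3 159.3] 0.91 ang 0.00 err 1.2
t 14.12 [ 0.4856 -0.0063  0.0518] fwd 0.1786 lat 0.0030 F [-1.5 -4.8  1.2] Ffwd 4.94
t 14.22 [ 0.4856 -0.0063  0.0518] fwd 0.1786 lat 0.0030 F [-1.7 -4.3  0.9] Ffwd 4.57
side [332.7 157.3] 0.77 ang 0.03 err 1.9
```

Request:
{"op": "apply_moves", "data": {
  "commands": [
    [[0,0,-0.2],0,1],
    [[-0.1,-0.2,-0.2],0,1],
    [[-0.4,-0.9,-0.2],0,1],
    [[-1.2,-2.6,-0.2],0,1],
    [[-2.2,-4.8,0],0,1],
    [[-2.2,-6,3],0,1],
    [[-2.2,-8,7],0,1],
    [[-2.2,-11,10],0,1],
    [[-2.2,-14,12],0,1],
    [[-2.2,-17,14],0,1],
    [[-2.2,-20,14],0,1],
    [[-2.2,-23,14],0,1],
    [[-2.2,-23,14],0,1]
  ]
}}

```text
clock: 15.3
tool_pos: [0.4639, -0.24, 0.1924]
orientation: [-179.8, 0.0, -115.4]
force: [0.0, 0.2, -0.4]
opening: 0.0004
gripper_force: 0.0
```

Run:
```python
from h import *
S={n:snap(n,n+'9.png') for n in('side','top')}
for t in['lip_edge','top','block']:
    for n in S:print(t,n,[(x['at'],round(x['score'],2)) for x in ctrl.spot_point(S[n],t)[:1]])
print(ctrl.get_obs()['clock'],ctrl.get_obs()['force'])
a=cv2.imread('pics/side9.png')[110:290,210:400];b=cv2.imread('pics/top9.png')[90:270,220:410]
cv2.imwrite('pics/z9.png',np.hstack([cv2.resize(a,None,fx=2.1,fy=2.1),cv2.resize(b,None,fx=2.1,fy=2.1)]))
```

```text
lip_edge side [([333.0, 155.9], 0.72)]
lip_edge top [([366.1, 203.8], 0.68)]
top side [([271.5, 255.2], 0.62)]
top top [([252.8, 179.5], 0.78)]
block side [([380.7, 184.6], 0.75)]
block top [([364.3, 258.1], 0.75)]
15.7 [-0.34694842 -0.91521244  0.01199897]
```

View pics/z9.png

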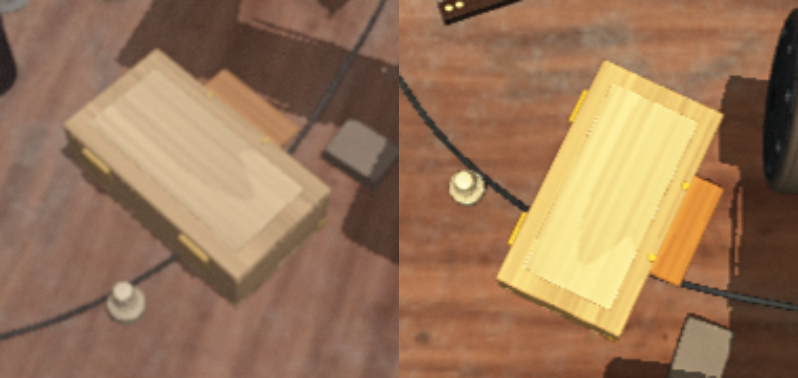

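The lid is fully shut with no gap visible, the top and block haven't moved, and the robot is clear of everything.

```bash
python3 -c "
from plant import ctrl
print(ctrl.close_job())"
```

```text
the job is handed in; nothing more can be done
None
```

The case is shut and the job handed in, but no verdict came back: I tipped the lid with a fingertip, caught it on the fingers' outer side against the end of its lip at about 0.5 rad (this interface keeps the fingers vertical, so they could not go under the lip), and lowered it slowly with measured force at about 5 N during the lowering (one reading near 8 N as it seated), the top and block unmoved in the last pictures and the caliper hidden under the lid.

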